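# Load the barrel tumbler, index it under the guard and start it

### The arm

A 6-joint arm with a two-finger parallel gripper is mounted at the origin on the work surface. World frame = base frame: x ahead of the robot, y to its left, z up, the work surface at z = 0. Lengths are in m, angles in rad, forces in N, time in s.
With the tool pointing down it reaches from about 0.35 to 0.8 m from the base axis. Payload 7.3 kg.
Tool frame: the origin (TCP) lies midway between the tips of the shut fingers; the grasp point (between the pads) lies 19 mm behind it (pinch_z is the distance from the TCP to the grasp point, in m); z points along the fingers, y is the direction in which the jaws open and shut (so a half turn about z gives the same grasp; the last joint's range is limited). The gripper opens to 85 mm and grips with 20 to 120 N. Pads are 22 mm wide; open, the fingers measure 114 mm over their backs; the gripper's body (76 mm by 85 mm) begins 54 mm behind the grasp point. The pads swing forward as they close: fully open they stand 13 mm farther back than shut.
Start: joints at [1.194, 0.342, 1.524, -0, 1.275, -0.146], TCP at [0.12, 0.511, 0.198] pointing down, gripper open.
Joint ranges: [-2.53, 2.53], [-0.77, 2.02], [0.04, 2.7], [-1, 4.14], [0.28, 2.66], [-3.11, 3.11]. Speed limits (rad/s): [2.57, 2.57, 3.14, 3.14, 3.14, 3.14].

### API

Orientations are given as a 3x3 rotation matrix whose columns are the frame's x, y, z axes.
In Python, from rig import * gives the robot as it stands. Calls block until the motion is done:
- move_ptp(position, orientation): joint-space move of the TCP to a pose.
- movel(position, frame=None, v=0.15, max_force=None): straight line of the TCP; frame=None keeps the orientation; v is the mean speed in m/s. With max_force (N) it stops when the force on the tool has changed by that much, and returns True; else False.
- movej(angles): joint-space move.
- ungrasp() and clamp(f_grip=None): open the fingers fully, or close them until they stop; f_grip is the grip in N (None keeps the last).
- wait(seconds).
- inverse_kinematics(position, orientation): joint angles nearest the present ones, or None.
- get_image(name): name is "side" or "top"; returns the picture (384x512x3 uint8, blue, green, red); there is no depth.
- camera_params(name): a dict with "camera_matrix" (3x3 intrinsics, pixels), "k1" (the pictures are not rectified: a ray, as slopes to the right and down, at radius r is drawn at 1 + k1 r^2 times it, then the intrinsics apply), "cam_to_world" (4x4, takes a point from camera to world coordinates). Camera axes: x right, y down, z forward; pixel columns grow to the right and rows downward; lengths in m; the calibration is good to about 2 mm. A picture is of the moment at which its call begins. camera_params takes no time and is no camera call.
A pose or a line that the arm cannot do raises Unreachable and nothing moves.
- finish_job(): hands the job in, once; it reports no verdict.
Readings, each from a call of its own:
- read_t(): time.
- read_joint_pos(): joint angles.
- read_qvel(): joint speeds.
- read_joint_efforts(): joint torques, N m.
- read_ee_pos(): TCP position.
- read_ee_rot(): TCP orientation.
- read_force(): force on the tool from outside, world axes, zero at the start.
- read_ft_torque(): the same for the moment, N m.
- read_grip_width(): finger opening in m.
Only numpy, scipy, OpenCV 4.12 (cv2) and the standard library are available. Lean on these libraries where they do the work, as an engineer would, in place of code of your own. Each camera call takes 0.05 s, during which the arm holds its last target.

### The job

Load the tumbler: holding the release bar up, slide the barrel cradle out to its load notch at the right and let the bar drop in, then lower every barrel that lies on the bench into a free pair of slots in the cradle, trunnions fully home at both ends. With the bar held up again, slide the loaded cradle under the clear guard to its run notch at the motor end, let the bar drop in, and only then throw the start lever over; do not knock over the glass jar.

Things in the scene. Friction and masses are not known exactly. Their poses are not given: they have to be found in the camera images.
- machine: fixed tumbler on a grey bed, 28 mm high; origin on the bench; x across the bed away from the robot (+-70 mm), y along it towards the motor, at the robot's left (bed y = -315 to 420 mm, motor housing from 325 mm, 200 mm high). Along its middle a latch rail, top 43 mm up, with one notch for each station
- guard_edge (a point): middle of the underside of the clear guard's right-hand edge, 128 mm above the bench. From it the sheet runs 260 mm along the machine's +y and 88 mm to either side, its edge trim 138 mm up, on four posts. Seated barrels pass under it with 8 mm to spare
- carriage (a joint): travel in m of the barrel cradle along the machine's +y: 0 load notch, 0.280 run notch, stops at -0.012 and 0.292; 1.5 mm play in a notch, 2 N friction when unlatched. Two 8 mm cheek plates, inner faces 112 mm apart, 101 mm high, each with three open slots 12.5 mm wide, 21 mm deep, mouths rounded. Starts between the notches, partly under the guard
- saddle0 (a point): midway between the cheeks at the cradle's rightmost pair of slots: a barrel's middle lies here (85 mm above the bench) when its trunnions are at the bottom of both slots; moves with the cradle; x along the trunnions, across the bed, y along the slide
- saddle1 (a point): the same for the middle pair of slots, 90 mm to the +y side of saddle0
- saddle2 (a point): the same for the leftmost pair of slots, 180 mm to the +y side of saddle0; at the load notch it is 62 mm short of the guard's edge
- release_bar (a joint): lift in m of the release bar on the right-hand end of the cradle: 0 with its latch pin at the bottom of a notch, about 0.010 with the pin resting on the rail between the notches, at most 0.022. Lift it about 14 mm to slide the cradle by it. Weight and spring press it down with 4 to 6 N
- bar_grip (a point): middle of the release bar's grip, which moves with bar and cradle: a dark steel rod 14 mm thick, 94 mm long, lying across the bed (along the machine's x), 100 mm above the bench when down, on two 9 mm stems 34 mm either side of this point; the deck below is 56 mm above the bench, saddle0 is 95 mm to its +y side
- start_lever (a joint): angle in rad of the start lever: 0 off, leaning towards the robot; 1.0 on, leaning to the machine. It swings about the machine's y and stays where it is left; some 1 N at its knob moves it
- start_lever_tip (a point): middle of the lever's black 26 mm ball knob, 80 mm from its pivot, which lies 34 mm above the bench at the machine's x = -150, y = 190 mm, before the guard; the knob goes in an arc from 38 mm before (104 mm up) over the top to 38 mm behind the pivot
- barrelA: plastic barrel, 80 mm long, 54 mm square with 5 mm bevels (70 over corners), 0.35 kg; each end has a round collar (44 mm across, 10 wide), then a 10 mm steel trunnion 22 mm out; 144 mm over all, ends alike. Origin in its middle, x along the trunnions; on the bench its middle is 27 mm up and two broad flats stand upright. May be absent. Starts before the machine, at the right
- barrelB: a barrel as barrelA; starts before the machine, nearer its middle; may be absent
- barrelC: a barrel as barrelA; starts at the right of the machine; may be absent
- media_jar: a closed glass jar, 72 mm wide, 110 mm high, with a steel cap, standing left of the start lever, not to be knocked over. Origin in the middle of its underside

How it is judged:
By the outcome, as a careful person would: the job done as asked, in the order asked, and still so for the second after the job is handed in, with the robot touching nothing.
Of barrelA, barrelB, barrelC only 2 to 3 are there at a start; the rules pass over those that are not, and their reading is None.
At some moment in a run one of barrelA, barrelB, barrelC may be knocked a few centimetres aside while the robot is not near it.
Once in a run the grip may slacken for a moment while it holds something.
It also fails if it takes over 210 s, if anything falls off the work surface, if the arm or the gripper's body presses on something with over 40 N, if the wrist force passes 120 N, or if a joint passes its speed limit or range.

## Working session

There is one attempt and no reset: what is moved stays moved. The work goes in short steps, each a Python script; the robot and the scene stay as the last script left them, time stands still between calls to the robot, and variables do not carry over. Pictures are saved under pics/ and viewed, and the job is handed in when it is done.

```bash
ls; mkdir -p pics; python3 - <<'E'
from rig import *
import cv2,numpy as np
for n in ("side","top"):
    im=get_image(n); cv2.imwrite(f"pics/a_{n}.png",im)
    p=camera_params(n); print(n,p)
print(read_t(),read_ee_pos(),read_ee_rot(),read_grip_width())
E
```

```text
pics
side {'camera_matrix': array([[474.35491214,   0.        , 257.53291824],
       [  0.        , 474.35491214, 191.24172398],
       [  0.        ,   0.        ,   1.        ]]), 'k1': -0.16179289130595115, 'cam_to_world': array([[ 0.73092241, -0.4842157 ,  0.48092368, -0.12936333],
       [-0.68242369, -0.52589777,  0.50767061, -0.67319835],
       [ 0.00709461, -0.69926154, -0.71483073,  1.10081125],
       [ 0.        ,  0.        ,  0.        ,  1.        ]])}
top {'camera_matrix': array([[439.93066213,   0.        , 254.86999117],
       [  0.        , 439.93066213, 189.03466167],
       [  0.        ,   0.        ,   1.        ]]), 'k1': -0.022532081566066883, 'cam_to_world': array([[-0.00467112, -0.99703889,  0.07675696,  0.46679321],
       [-0.99993887,  0.00542635,  0.00963365,  0.02364915],
       [-0.01002163, -0.07670727, -0.99700329,  1.26181679],
       [ 0.        ,  0.        ,  0.        ,  1.        ]])}
0.1 [0.11993349 0.51071049 0.19697978] [[-9.73488173e-01  2.28736798e-01 -5.04136346e-04]
 [ 2.28737271e-01  9.73487330e-01 -1.29551563e-03]
 [ 1.94438248e-04 -1.37648392e-03 -9.99999034e-01]] 0.08515700050890604
```

View pics/a_side.png

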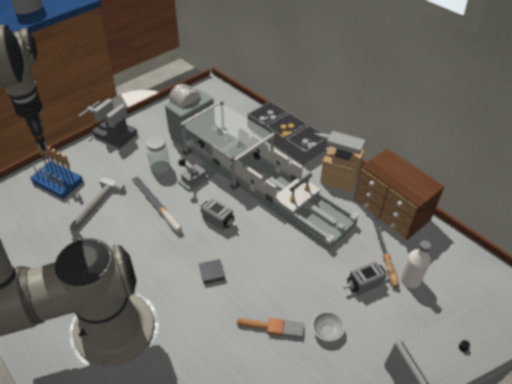

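View pics/a_top.png

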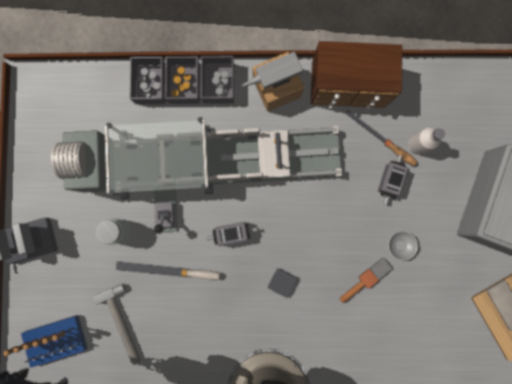

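Two barrels are visible in the top view: one at about (232,233) and one at about (393,180). I'll zoom in for exact measurement.

```bash
python3 - <<'E'
import cv2
t=cv2.imread("pics/a_top.png");s=cv2.imread("pics/a_side.png")
cv2.imwrite("pics/z1.png",cv2.resize(t[110:260,50:250],None,fx=4,fy=4,interpolation=cv2.INTER_CUBIC))
cv2.imwrite("pics/z2.png",cv2.resize(t[110:260,230:430],None,fx=4,fy=4,interpolation=cv2.INTER_CUBIC))
cv2.imwrite("pics/z3.png",cv2.resize(s[80:305,140:400],None,fx=3,fy=2.66,interpolation=cv2.INTER_CUBIC))
E
```

```text
(no output)
```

View pics/z1.png

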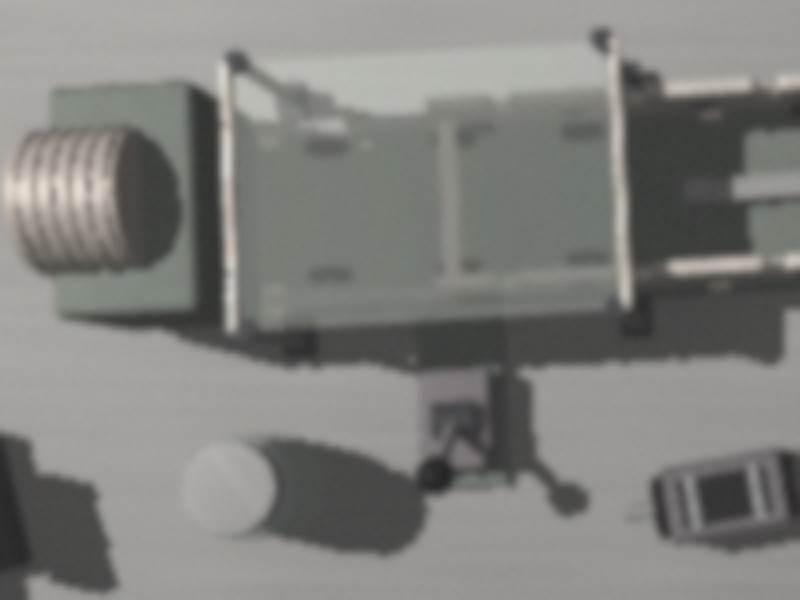

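View pics/z2.png

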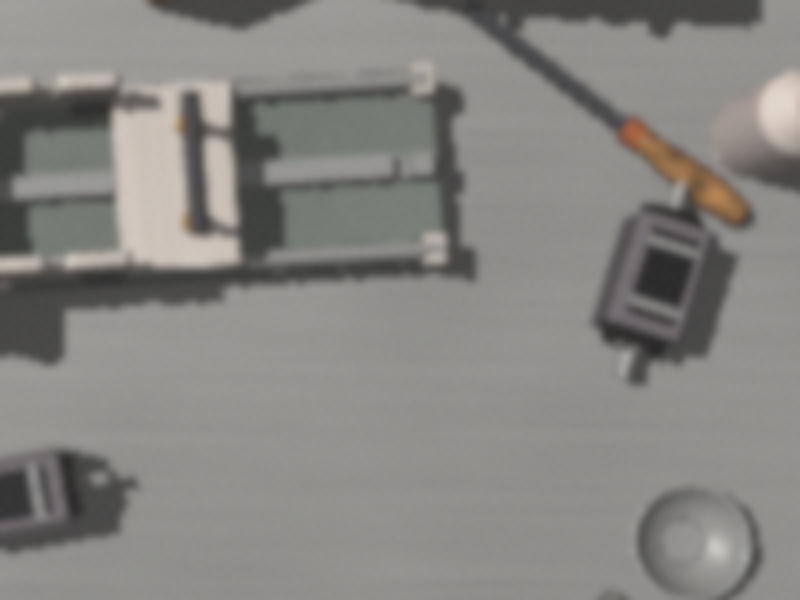

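View pics/z3.png

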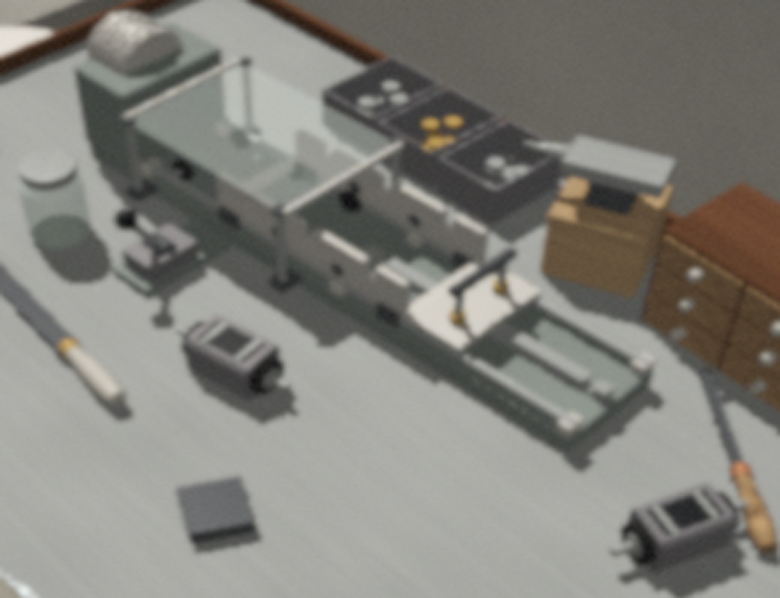

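```bash
cat > h.py <<'E'
from rig import *
import cv2,numpy as np
def ray(name,px):
    p=camera_params(name);K=p["camera_matrix"]
    d=cv2.undistortPoints(np.array([[px]],float),K,np.array([p["k1"],0,0,0,0],float))[0,0]
    # k1 forward model identical to OpenCV radial
    T=p["cam_to_world"]; return T[:3,3],T[:3,:3]@np.array([d[0],d[1],1.])
def pl(px,z,name="top"):
    o,d=ray(name,px); return o+d*(z-o[2])/d[2]
def tri(pt,ps):
    o1,d1=ray("top",pt);o2,d2=ray("side",ps)
    A=np.stack([d1,-d2],1);s=np.linalg.lstsq(A,o2-o1,rcond=None)[0]
    a=o1+s[0]*d1;b=o2+s[1]*d2
    return (a+b)/2,np.linalg.norm(a-b)
def proj(name,P):
    p=camera_params(name);T=np.linalg.inv(p["cam_to_world"])
    r,_=cv2.Rodrigues(T[:3,:3])
    return cv2.projectPoints(np.array([P],float),r,T[:3,3],p["camera_matrix"],np.array([p["k1"],0,0,0,0],float))[0].ravel()
def snap(tag,crop=None,f=1,name="top"):
    im=get_image(name)
    cv2.imwrite(f"pics/{tag}_full.png",im)
    if crop: 
        x0,y0,x1,y1=crop; im=cv2.resize(im[y0:y1,x0:x1],None,fx=f,fy=f,interpolation=cv2.INTER_CUBIC)
    cv2.imwrite(f"pics/{tag}.png",im); return im
E
python3 - <<'E'
from h import *
z1=lambda x,y:(50+x/4-.375,110+y/4-.375)
z2=lambda x,y:(230+x/4-.375,110+y/4-.375)
z3=lambda x,y:(140+x/3-.33,80+y/2.66-.3)
P=dict(gR_far=(z1(612,38),.138),gR_near=(z1(627,305),.138),gL_far=(z1(225,63),.138),gL_near=(z1(233,330),.138),
 bar_far=(z2(189,95),.117),bar_near=(z2(200,231),.117),bedFar=(z2(435,95),.028),bedNear=(z2(443,237),.028),knob=(z1(435,474),.104),jar=(z1(231,488),.11))
for k,(px,z) in P.items(): print(k,pl(px,z).round(4))
print('bar tri', tri(z2(189,95),z3(513,252)), tri(z2(200,231),z3(455,290)))
print('guard tri far', tri(z1(612,38),z3(398,147)), 'near',tri(z1(627,305),z3(285,208)))
print('knob tri', tri(z1(435,474),z3(125,218)))
E
```

```text
gR_far [0.7363 0.1695 0.138 ]
gR_near [0.5621 0.159  0.138 ]
gL_far [0.722  0.4223 0.138 ]
gL_near [0.5474 0.4132 0.138 ]
bar_far [ 0.7017 -0.024   0.117 ]
bar_near [ 0.6115 -0.0304  0.117 ]
bedFar [ 0.7189 -0.2022  0.028 ]
bedNear [ 0.6175 -0.2058  0.028 ]
knob [0.4542 0.2892 0.104 ]
jar [0.4455 0.4221 0.11  ]
bar tri (array([ 0.7044271 , -0.02522014,  0.10892717]), np.float64(0.0027101285318373953)) (array([ 0.61284511, -0.03145305,  0.11456928]), np.float64(0.0028417056490758364))
guard tri far (array([0.73752962, 0.17196704, 0.127347  ]), np.float64(0.0034669863629167934)) near (array([0.56170193, 0.15862979, 0.14164223]), np.float64(0.00030308011150608654))
knob tri (array([0.45345294, 0.28938978, 0.10586907]), np.float64(0.0019078737202531321))
```

```bash
cat >> h.py <<'E'
TH=np.deg2rad(3.25)
def Rd(a,tilt=0.):
    """tool down, jaw axis at world angle a+90deg; tilt leans body to -y_m (tool z towards +y)"""
    xm=np.array([np.cos(a),np.sin(a),0]);ym=np.array([-np.sin(a),np.cos(a),0]);z=np.array([0,0,-1.])
    zt=np.cos(tilt)*z+np.sin(tilt)*ym; yt=np.cos(tilt)*ym-np.sin(tilt)*z
    return np.stack([np.cross(yt,zt),yt,zt],1)
XM=np.array([np.cos(TH),np.sin(TH),0]);YM=np.array([-np.sin(TH),np.cos(TH),0])
def st(s=""): print(s,"t",round(read_t(),2),"p",np.round(read_ee_pos(),4),"F",np.round(read_force(),1),"w",round(read_grip_width(),4))
E
python3 - <<'E'
from h import *
b=np.array([.6566,-.0272,.091])
for t in (0,25,30,35):
    for s in (0,.135,-.1454):
        print(t,s,inverse_kinematics(b+YM*s,Rd(TH,np.deg2rad(t))))
move_ptp(b+[0,0,.10],Rd(TH)); st()
movel(b,v=.1,max_force=15); st()
clamp(40); st("grip")
movel(read_ee_pos()+[0,0,.004],v=.03); st("lift")
snap("b1",(200,80,400,230),4)
snap("b1s",(200,80,400,230),4,"side")
E
```

```text
0 0 [-1.57922624e-01  6.73047551e-01  1.26741736e+00 -4.44089210e-16
  1.20112775e+00 -1.78544215e+00]
0 0.135 [ 4.78798406e-02  6.74189919e-01  1.26520536e+00 -4.44089210e-16
  1.20219737e+00 -1.57963969e+00]
0 -0.1454 [-3.65140688e-01  7.27232350e-01  1.16151464e+00 -4.44089210e-16
  1.25284566e+00 -1.99266022e+00]
25 0 [-0.36692124  0.75830613  1.19472195  0.40218212  1.39301034 -2.10758274]
25 0.135 [-0.17543521  0.70782935  1.29701606  0.44465765  1.27350964 -1.96465046]
25 -0.1454 [-0.54512061  0.86916019  0.9657      0.35582813  1.56522196 -2.22137539]
30 0 [-0.40226527  0.7879427   1.17559614  0.46889156  1.44366059 -2.15349048]
30 0.135 [-0.21511191  0.72902     1.29729074  0.52227512  1.30733432 -2.03097046]
30 -0.1454 [-0.57444398  0.90881647  0.92153453  0.41639974  1.63373336 -2.24397317]
35 0 [-0.43488567  0.82102868  1.15519755  0.53176008  1.49644751 -2.19341852]
35 0.135 [-0.25220614  0.75454411  1.29550037  0.59503222  1.34592816 -2.09210738]
35 -0.1454 [-0.60128207  0.95143271  0.87604999  0.47550248  1.7024854  -2.25965046]
 t 2.78 p [ 0.6566 -0.0261  0.1911] F [-0.1 -0.3 -0.5] w 0.0852
 t 3.93 p [ 0.6571 -0.0273  0.0918] F [0.4 0.6 0.7] w 0.0856
grip t 4.7 p [ 0.6566 -0.0272  0.091 ] F [-0.1 -0.1 -0.6] w -0.0001
lift t 4.98 p [ 0.6569 -0.0273  0.0954] F [-0.5 -0.2 -0.6] w 0.0
```

View pics/b1s.png

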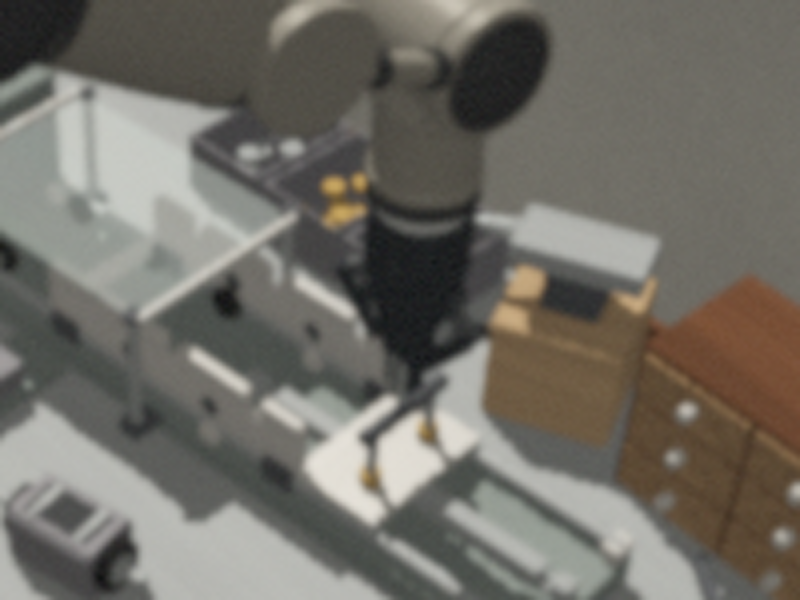

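```bash
python3 - <<'E'
from h import *
z=lambda P,n:((proj(n,P)-[200,80])*4).round(0)
p=read_ee_pos(); print(p,z(p,"side"),z(p+[0,0,.05],"side"),z(p,"top"))
b=np.array([.6566,-.0272,.110])
print([z(b+XM*s,"side") for s in(-.047,.047)])
E
```

```text
[ 0.65663229 -0.02717725  0.09506206] [398. 422.] [403. 374.] [312. 287.]
[array([358., 440.]), array([440., 377.])]
```

View pics/b1.png

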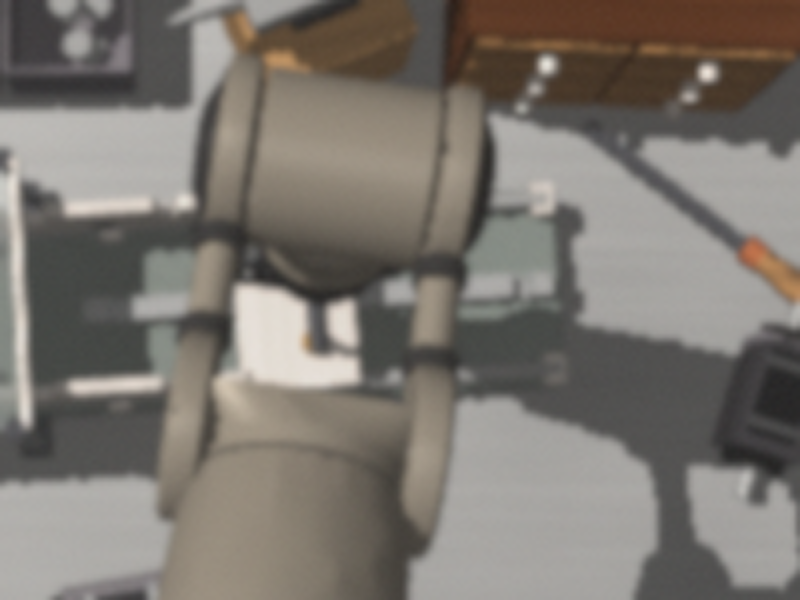

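```bash
python3 - <<'E'
from h import *
im=cv2.imread("pics/b1s_full.png")[150:210,270:350]
cv2.imwrite("pics/b1z.png",cv2.resize(im,None,fx=9,fy=9,interpolation=cv2.INTER_CUBIC))
st()
E
```

```text
t 5.08 p [ 0.6566 -0.0272  0.0951] F [-0.1  0.4  0.3] w -0.0003
```

View pics/b1z.png

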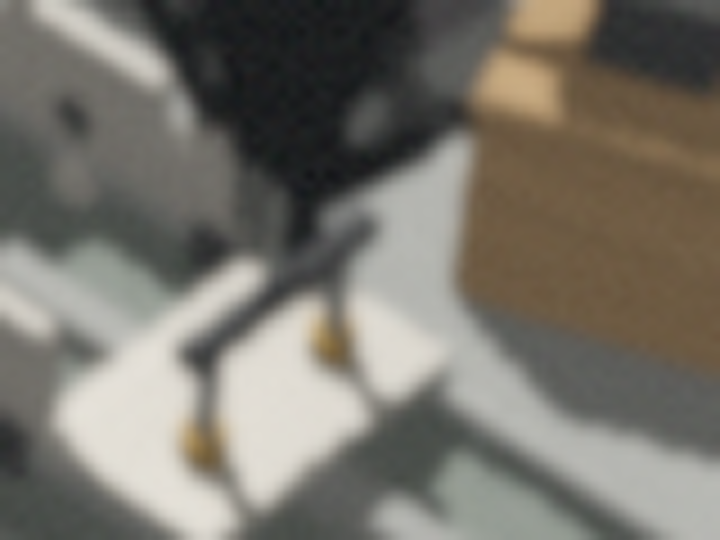

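```bash
python3 - <<'E'
from h import *
movel(read_ee_pos()+[0,0,.06],v=.15); st()
q=read_joint_pos(); 
ungrasp()
snap("b2",None,1); snap("b2s",(260,130,360,205),8,"side"); st()
E
```

```text
t 5.63 p [ 0.6563 -0.0271  0.1544] F [-0.2  0.6 -1.2] w -0.0002
 t 6.52 p [ 0.6566 -0.0272  0.1551] F [-0.1  1.2  0.2] w 0.0852
```

View pics/b2s.png

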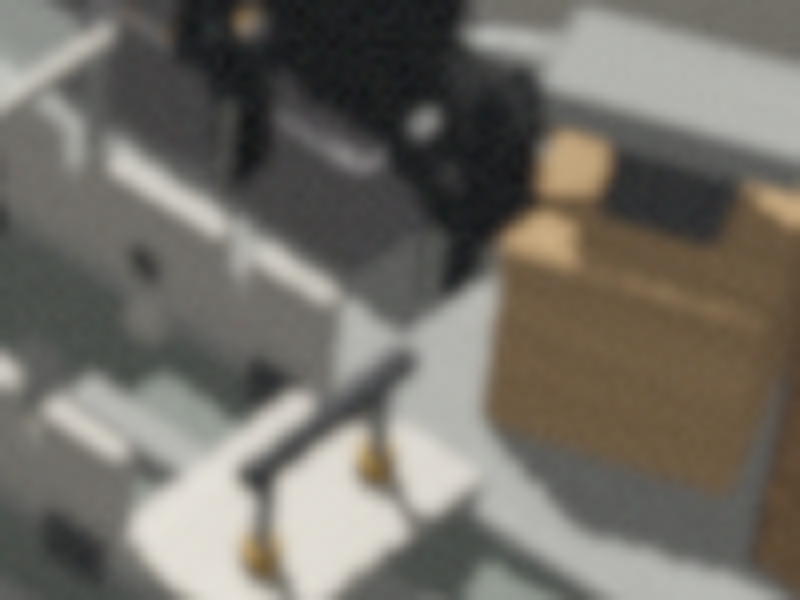

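```bash
python3 - <<'E'
from h import *
im=cv2.imread("pics/b2s_full.png")[80:205,230:390]
cv2.imwrite("pics/b2z.png",cv2.resize(im,None,fx=4.8,fy=4.8,interpolation=cv2.INTER_CUBIC)[:600])
p=read_ee_pos();print(p,read_ee_rot().round(4))
for s in (-.0425,-.057,.0425,.057):
  for z in (0,.013,.06): print(s,z,((proj("side",p+YM*s+[0,0,z])-[230,80])*4.8).round())
E
```

```text
[ 0.65662575 -0.02718311  0.15508225] [[-0.9984 -0.0567  0.    ]
 [-0.0567  0.9984 -0.    ]
 [-0.     -0.     -1.    ]]
-0.0425 0 [395. 471.]
-0.0425 0.013 [397. 455.]
-0.0425 0.06 [404. 397.]
-0.057 0 [414. 483.]
-0.057 0.013 [416. 467.]
-0.057 0.06 [424. 408.]
0.0425 0 [288. 404.]
0.0425 0.013 [289. 388.]
0.0425 0.06 [294. 330.]
0.057 0 [270. 393.]
0.057 0.013 [272. 377.]
0.057 0.06 [275. 319.]
```

View pics/b2z.png

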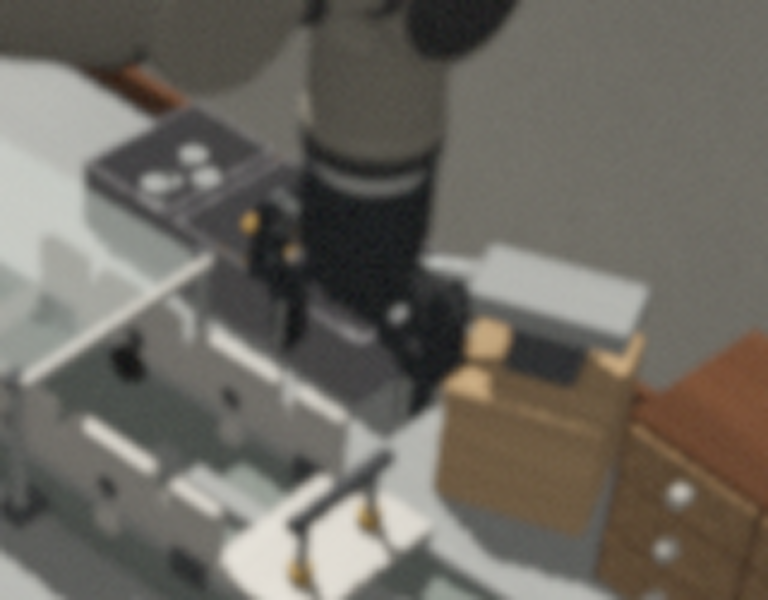

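View pics/b2.png

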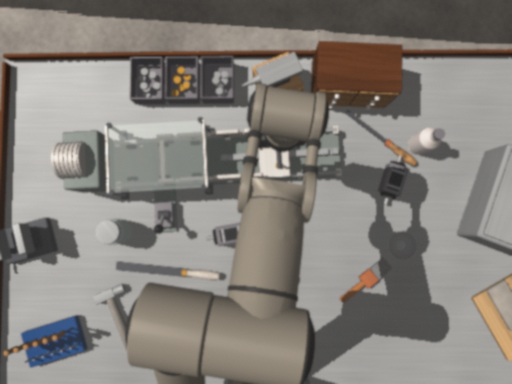

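```bash
python3 - <<'E'
from h import *
p=read_ee_pos(); p[2]=.074
print(movel(p,v=.08,max_force=8)); st()
clamp(40); st("grip")
snap("b3s",(260,130,360,205),8,"side")
E
```

```text
False
 t 7.68 p [ 0.6571 -0.0272  0.0747] F [ 0.  -0.5  0.3] w 0.0851
grip t 8.34 p [ 0.6567 -0.0274  0.0743] F [-0.5 -1.5  2.5] w 0.0119
```

View pics/b3s.png

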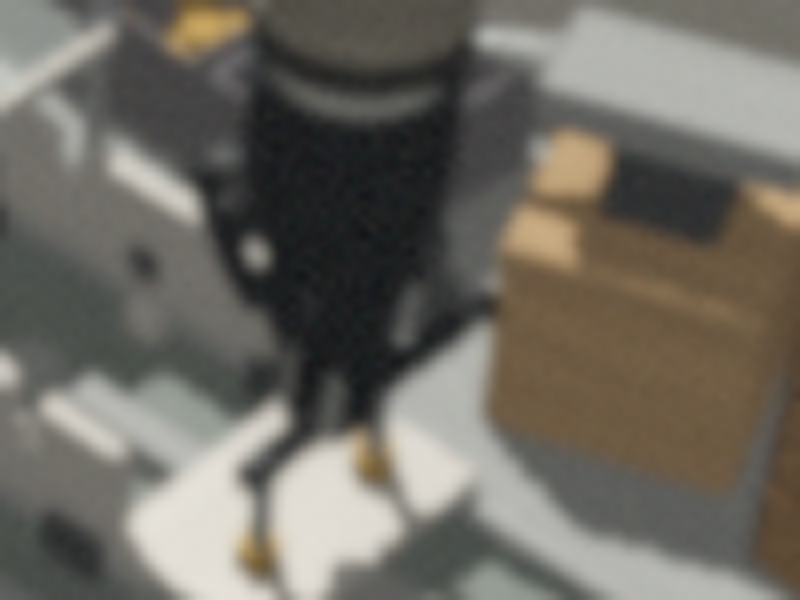

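```bash
python3 - <<'E'
from h import *
ungrasp()
p=read_ee_pos(); p[2]=.058
print(movel(p,v=.05,max_force=8)); st()
clamp(40); st("grip")
p=read_ee_pos(); movel(p+[0,0,.006],v=.03); st("lift")
snap("b4s",(260,130,360,205),8,"side")
E
```

```text
False
 t 9.56 p [ 0.6564 -0.0271  0.0574] F [-0.4 -0.8  0.9] w 0.0855
grip t 10.22 p [ 0.6567 -0.0272  0.0582] F [-0.9  0.2  1.6] w 0.0131
lift t 10.57 p [ 0.6566 -0.0272  0.0638] F [ 2.7 -0.9 -5.1] w 0.0124
```

View pics/b4s.png

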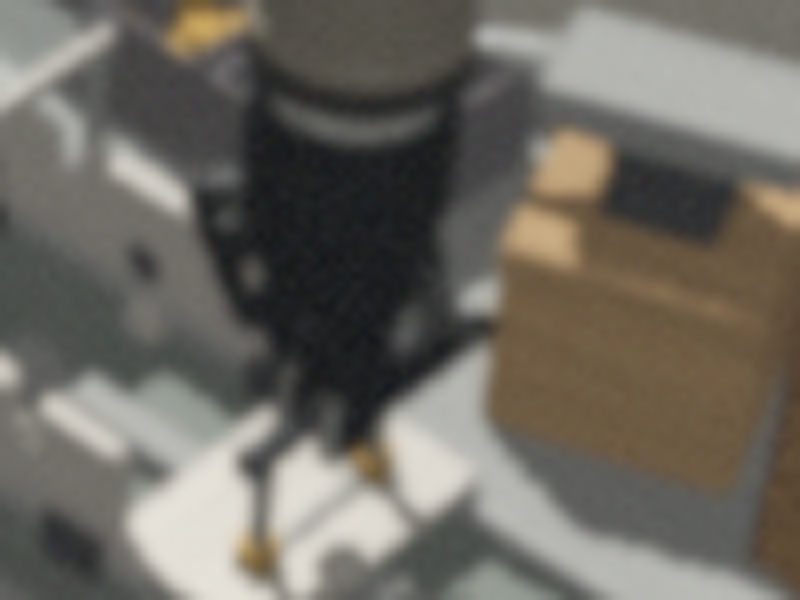

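```bash
python3 - <<'E'
from h import *
p=np.array([.12,.5107,.197]);y=np.array([.2287,.9735,0])
for dz in(0,.013,.045):
  for s in(-.05,.05): print(dz,s,proj("side",p+y*s+[0,0,dz]).round(1),proj("top",p+y*s+[0,0,dz]).round(1))
s=cv2.imread("pics/a_side.png")[90:180,0:100]; cv2.imwrite("pics/st.png",cv2.resize(s,None,fx=6,fy=6,interpolation=cv2.INTER_CUBIC))
s=cv2.imread("pics/a_top.png")[330:384,0:100]; cv2.imwrite("pics/st2.png",cv2.resize(s,None,fx=6,fy=6,interpolation=cv2.INTER_CUBIC))
E
```

```text
0 -0.05 [ 49.4 163.7] [ 75.8 374.5]
0 0.05 [ 42.9 144.7] [ 35.7 364.4]
0.013 -0.05 [ 48.1 160.4] [ 73.5 376.4]
0.013 0.05 [ 41.6 141.4] [ 33.  366.2]
0.045 -0.05 [ 44.9 152.1] [ 67.6 381.2]
0.045 0.05 [ 38.5 133.2] [ 25.9 370.7]
```

View pics/st.png

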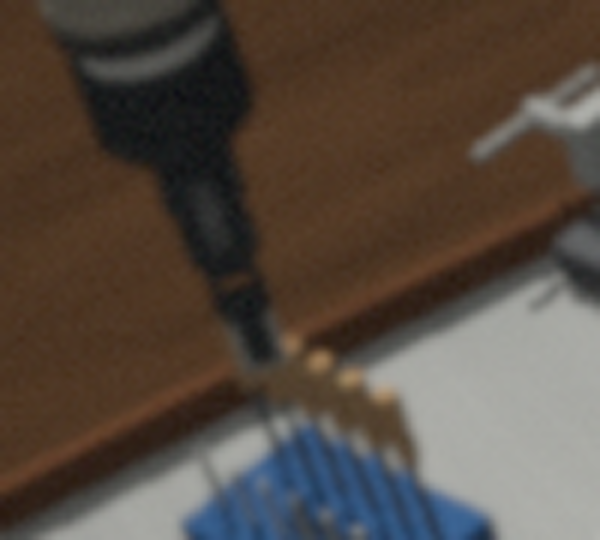

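```bash
python3 - <<'E'
import rig
print([n for n in dir(rig) if not n.startswith('__')])
print(getattr(rig,'pinch_z',None))
E
```

```text
['Unreachable', 'camera_params', 'clamp', 'finish_job', 'get_image', 'inverse_kinematics', 'move_ptp', 'movej', 'movel', 'pinch_z', 'read_ee_pos', 'read_ee_rot', 'read_force', 'read_ft_torque', 'read_grip_width', 'read_joint_efforts', 'read_joint_pos', 'read_qvel', 'read_t', 'ungrasp', 'wait']
0.0187
```

```bash
python3 - <<'E'
from h import *
p=read_ee_pos()
print(movel(p-YM*.1454,v=.1,max_force=20)); st("slid")
p=read_ee_pos(); print(movel(p-[0,0,.016],v=.03,max_force=8)); st("down")
wait(.2); st()
snap("c1s",(260,150,390,250),6,"side")
E
```

```text
False
slid t 12.22 p [ 0.6644 -0.1724  0.0637] F [-3.6 -1.1 -5.7] w 0.0127
True
down t 12.58 p [ 0.6644 -0.1728  0.0563] F [ 1.  -2.3  3. ] w 0.0129
 t 12.78 p [ 0.6643 -0.1729  0.0561] F [ 4.4 -2.   5.5] w 0.0128
```

View pics/c1s.png

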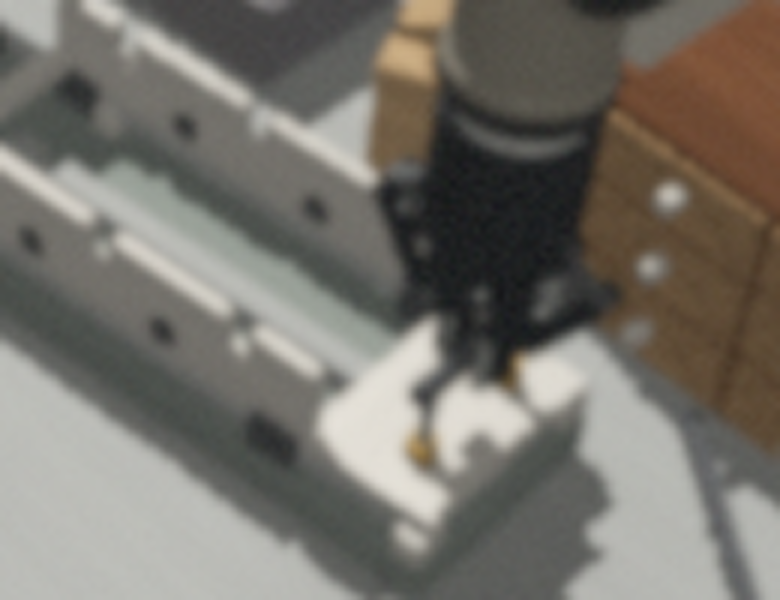

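```bash
python3 - <<'E'
from h import *
p=read_ee_pos(); p[2]=.0635
movel(p,v=.05); st("up")
print(movel(p-YM*.025,v=.03,max_force=8)); st("stop")
wait(.2); p=read_ee_pos(); st()
s=(p@YM); print("along",s)
E
```

```text
up t 13.18 p [ 0.664  -0.1724  0.0625] F [ 2.5 -1.  -4.7] w 0.0127
True
stop t 13.76 p [ 0.6648 -0.1881  0.0619] F [ 3.4  0.4 -5.8] w 0.0126
 t 13.96 p [ 0.6647 -0.188   0.0612] F [ 5.3 -1.9 -4.5] w 0.0125
along -0.22539376937260544
```

```bash
python3 - <<'E'
from h import *
p=read_ee_pos(); q=p+YM*.0118
movel(q,v=.04); 
print(movel(q-[0,0,.020],v=.03,max_force=7)); st("down")
for k in range(8):
    p=read_ee_pos()
    if p[2]<.051: break
    q=q+YM*(-1)**k*.0008*(k+1)
    movel([q[0],q[1],.0565],v=.02); print(movel([q[0],q[1],.045],v=.02,max_force=7)); st(k)
E
```

```text
True
down t 14.87 p [ 0.6642 -0.1765  0.0482] F [-0.7  0.   6. ] w 0.0127
```

```bash
python3 - <<'E'
from h import *
ungrasp(); st("rel")
p=read_ee_pos(); p[2]=.16; movel(p,v=.2)
snap("d_top",(200,140,280,280),1); snap("d_side"); 
snap("d_sz",(150,120,400,300),3,"side")
t=cv2.imread("pics/d_top_full.png")
a=cv2.resize(t[205:260,195:275],None,fx=9,fy=9,interpolation=cv2.INTER_CUBIC);cv2.imwrite("pics/d_B.png",a)
a=cv2.resize(t[145:215,355:435],None,fx=8,fy=8,interpolation=cv2.INTER_CUBIC);cv2.imwrite("pics/d_C.png",a)
E
```

```text
rel t 15.57 p [ 0.664  -0.1753  0.0466] F [-0.1  0.6 -0.1] w 0.0853
```

View pics/d_sz.png

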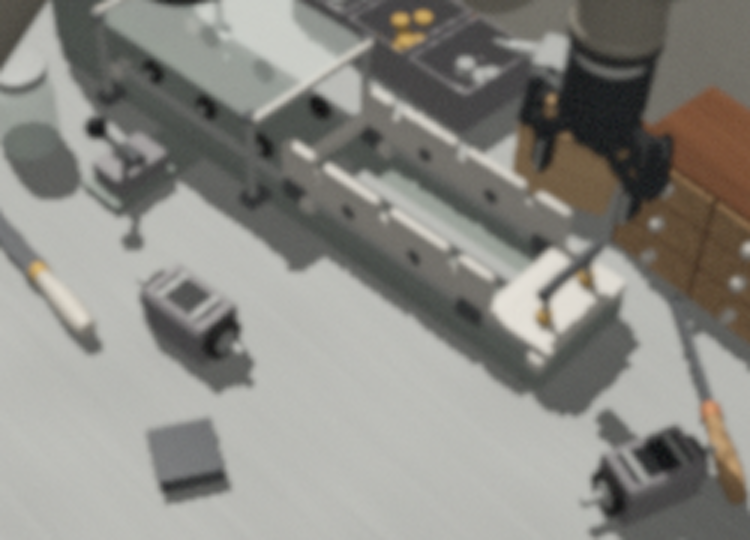

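View pics/d_B.png

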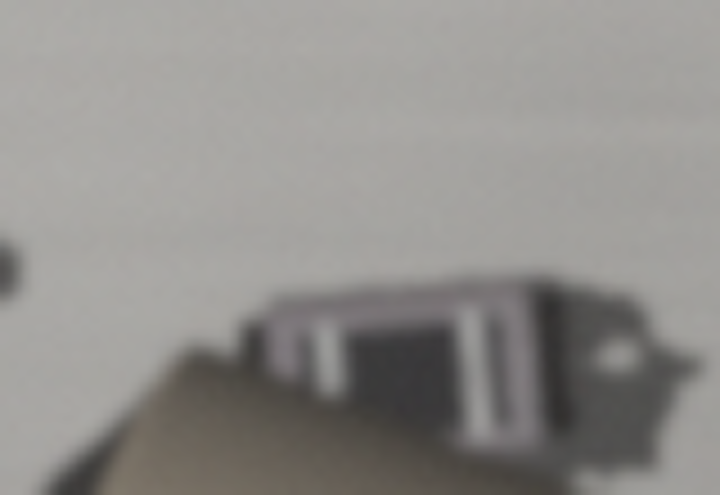

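View pics/d_C.png

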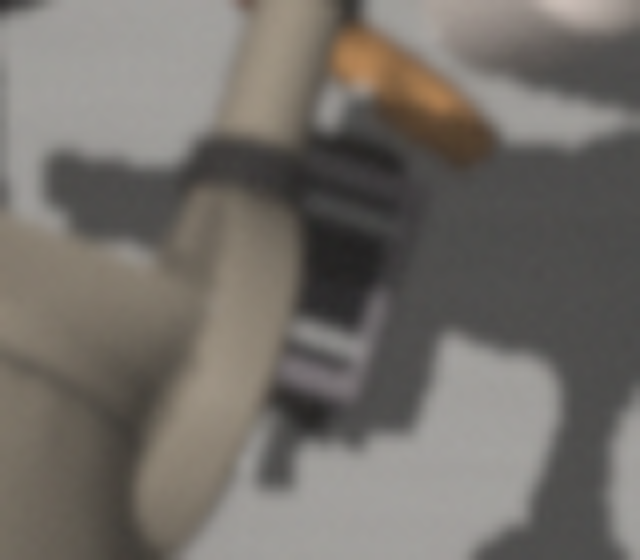

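View pics/d_top_full.png

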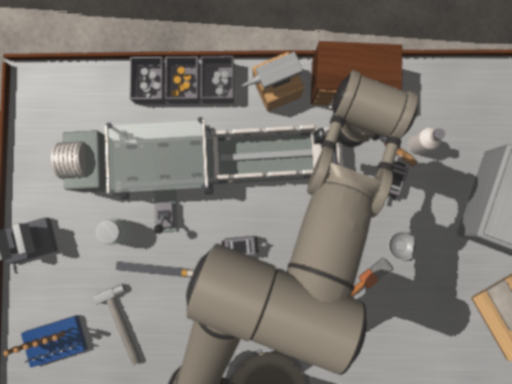

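```bash
python3 - <<'E'
from h import *
movej([1.0,0.342,1.524,0,1.275,-0.6]); st()
snap("e_top");snap("e_side",(150,120,400,300),3,"side")
t=cv2.imread("pics/e_top_full.png")
B=cv2.resize(t[205:275,195:275],None,fx=8,fy=8,interpolation=cv2.INTER_CUBIC)
C=cv2.resize(t[145:215,355:435],None,fx=8,fy=8,interpolation=cv2.INTER_CUBIC)
cv2.imwrite("pics/e_B.png",B);cv2.imwrite("pics/e_C.png",C)
E
```

```text
t 19.23 p [0.2171 0.4784 0.1976] F [ 0.4  1.  -0.1] w 0.0852
```

View pics/e_B.png

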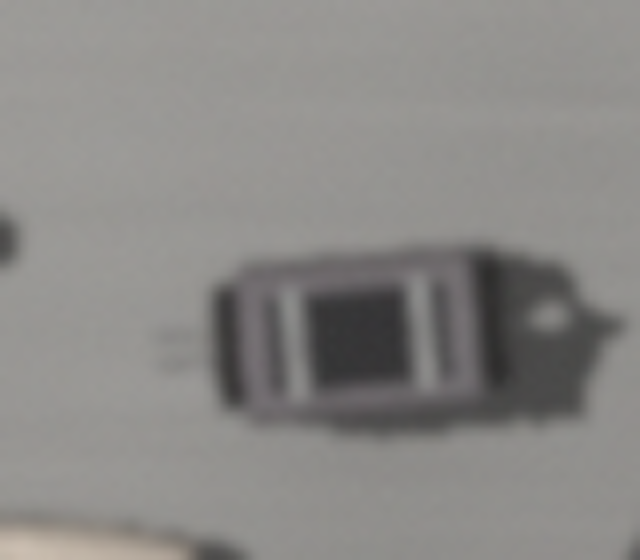

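View pics/e_C.png

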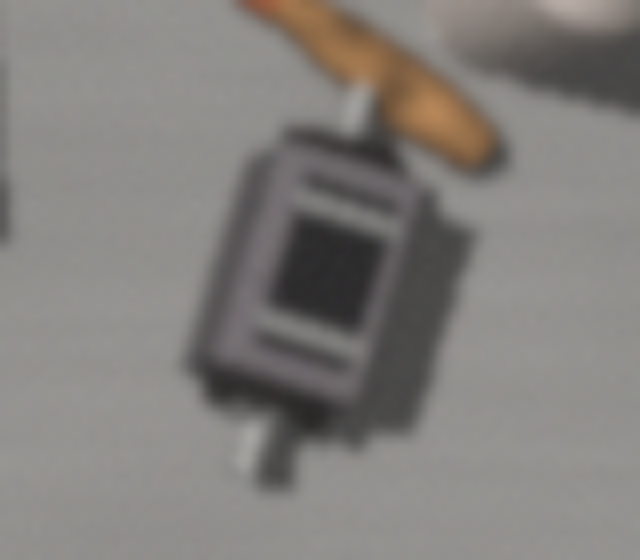

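View pics/e_top.png

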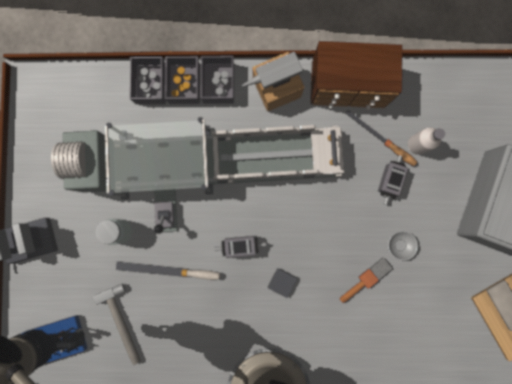

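View pics/e_side.png

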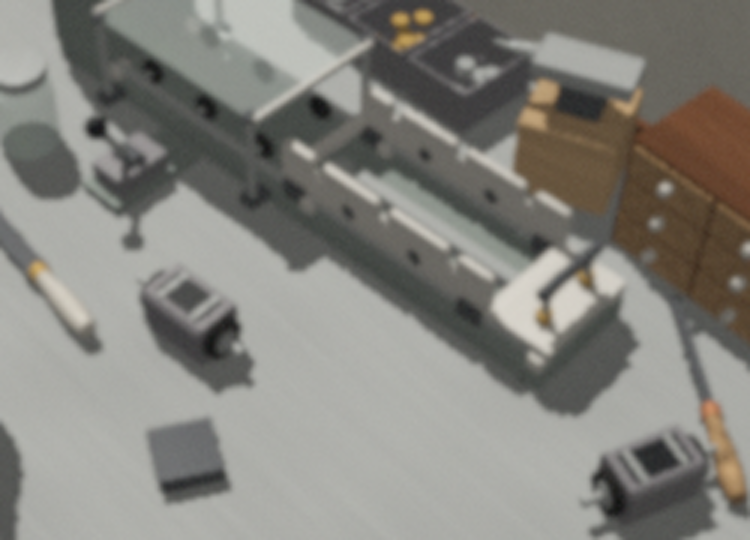

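```bash
python3 - <<'E'
from h import *
B=lambda x,y:(195+x/8-.44,205+y/8-.44)
C=lambda x,y:(355+x/8-.44,145+y/8-.44)
def rep(n,f,quad,l,r,tr):
    q=np.array([pl(f(*c),.054) for c in quad]); c=q.mean(0)
    a,b=pl(f(*l),.054),pl(f(*r),.054); d=b-a
    print(n,"c",c.round(4),"ang bars",np.rad2deg(np.arctan2(d[1],d[0])).round(2))
    e=(q[1]-q[0]+q[2]-q[3]) if n=='B' else (q[0]-q[3]+q[1]-q[2]); print(" ang quad",np.rad2deg(np.arctan2(e[1],e[0])).round(2))
    if tr:
        a,b=pl(f(*tr[0]),.027),pl(f(*tr[1]),.027); d=b-a;print(" tr",((a+b)/2).round(4),np.rad2deg(np.arctan2(d[1],d[0])).round(2),np.linalg.norm(d))
rep("B",B,[(305,290),(410,280),(415,388),(308,395)],(295,342),(425,332),[(160,352),(570,320)])
rep("C",C,[(293,212),(387,237),(357,330),(268,308)],(305,340),(348,205),[(246,470),(365,85)])
E
```

```text
B c [0.4019 0.078  0.054 ] ang bars -85.86
 ang quad -85.67
 tr [0.4011 0.0773 0.027 ] -85.79 0.14343556948685834
C c [ 0.5867 -0.352   0.054 ] ang bars -19.17
 ang quad -17.75
 tr [ 0.5877 -0.3532  0.027 ] -18.66 0.14354317646551426
```

```bash
python3 - <<'E'
from h import *
q0=read_joint_pos()
for n,c,angs in (("B",[.4015,.0777,-.03],(-85.8,94.2)),("C",[.587,-.3525,-.03],(-18.5,161.5)),("s",[.6597,-.0817,.03],(3.25,183.25))):
    for a in angs:
        r=inverse_kinematics(c,Rd(np.deg2rad(a))); print(n,a,None if r is None else np.round(r,3))
E
```

```text
B -85.8 [ 0.003  0.505  2.092 -0.     0.545 -0.07 ]
B 94.2 [ 3.000e-03  5.050e-01  2.092e+00 -0.000e+00  5.450e-01  3.072e+00]
C -18.5 [-0.653  0.853  1.269 -0.     1.019 -1.901]
C 161.5 [-0.653  0.853  1.269 -0.     1.019  1.241]
s 3.25 [-0.238  0.75   1.3   -0.     1.092 -1.866]
s 183.25 [-0.238  0.75   1.3   -0.     1.092  1.276]
```

```bash
python3 - <<'E'
from h import *
R=Rd(np.deg2rad(-85.8)); c=np.array([.4015,.0777,0])
move_ptp(c+[0,0,.09],R); st()
hit=movel(c+[0,0,-.06],v=.05,max_force=6); st(hit)
snap("f_s",(160,140,290,260),6,"side")
E
```

```text
t 21.0 p [0.4018 0.0783 0.0902] F [-0.8  0.1  0.3] w 0.0854
True t 23.39 p [ 0.4015  0.0777 -0.0469] F [-0.5  0.   9.5] w 0.0852
```

View pics/f_s.png

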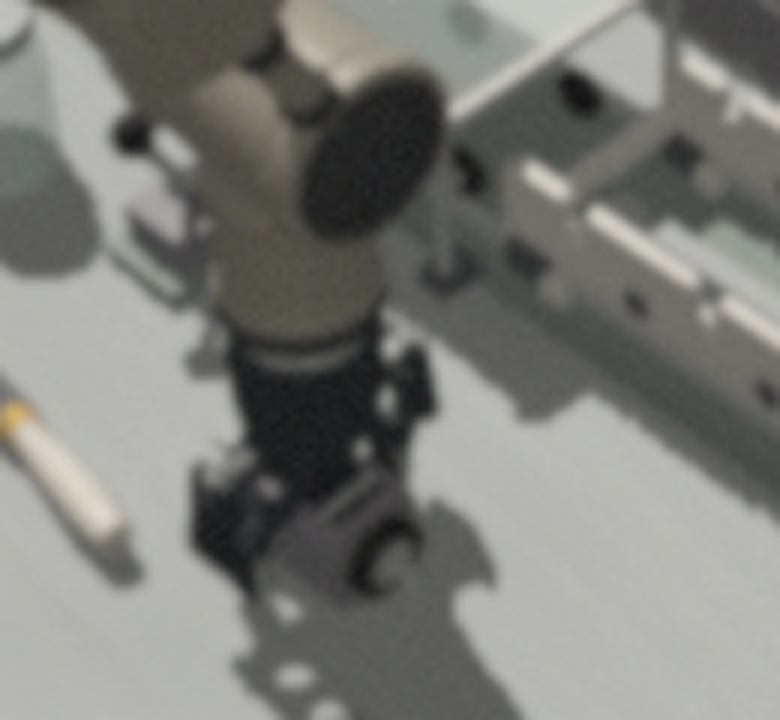

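```bash
python3 - <<'E'
from h import *
c=np.array([.4015,.0777,-.025])
movel(c,v=.06); clamp(60); st("grip")
movel(c+[0,0,.05],v=.1); st()
movel(c+[0,0,.165],v=.2); st("lift")
s1=np.array([.6546,.0082,.14])
move_ptp(s1,Rd(TH)); st("over")
snap("g_s",(180,80,380,230),4,"side")
E
```

```text
grip t 24.37 p [ 0.4013  0.0777 -0.025 ] F [-0.9 -0.7  3.3] w 0.0537
 t 25.02 p [0.4011 0.0777 0.0246] F [-0.3 -0.2 -4.1] w 0.0535
lift t 25.74 p [0.4005 0.0777 0.1388] F [-0.5  0.2 -3.9] w 0.0535
over t 27.22 p [0.654  0.0084 0.1392] F [-0.9 -0.1 -4.4] w 0.0535
```

View pics/g_s.png

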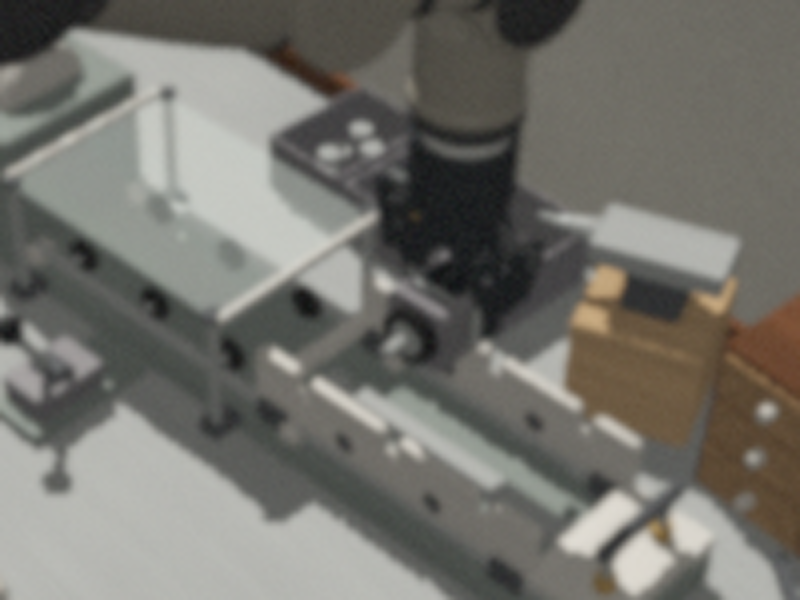

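```bash
python3 - <<'E'
from h import *
s1=np.array([.6546,.0082,0])
print(movel(s1+[0,0,.068],v=.15)); st()
print(movel(s1+[0,0,.028],v=.03,max_force=8)); st("down")
snap("g2_s",(180,80,380,230),4,"side")
E
```

```text
False
 t 27.9 p [0.6552 0.0082 0.069 ] F [ 0.7 -0.1 -4.5] w 0.0535
True
down t 28.97 p [0.6545 0.0082 0.0328] F [-0.9 -0.6  3.9] w 0.0534
```

View pics/g2_s.png

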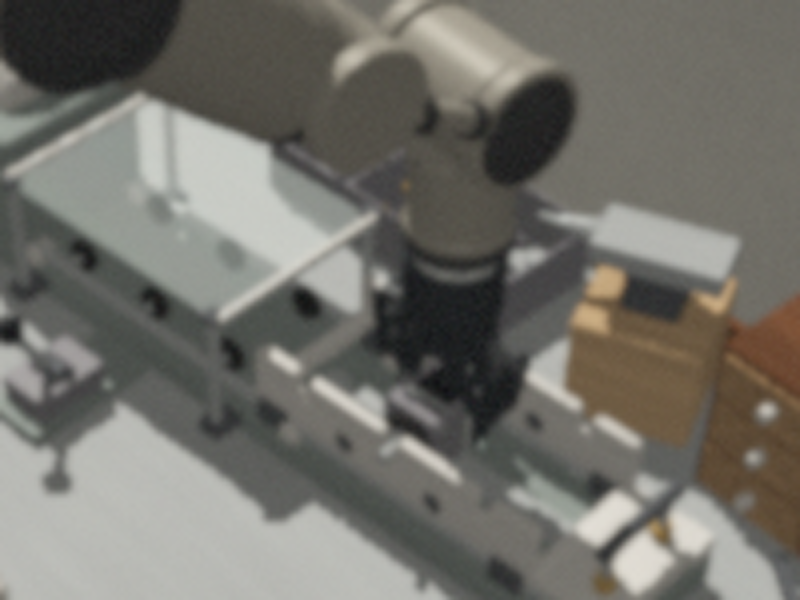

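```bash
python3 - <<'E'
from h import *
ungrasp(); st("rel")
p=read_ee_pos(); p[2]=.16; movel(p,v=.2)
movej(np.array(read_joint_pos())+[.6,0,0,0,0,0])
snap("h_top")
snap("h_s",(180,100,380,250),4,"side")
t=cv2.imread("pics/h_top_full.png")
cv2.imwrite("pics/h_C.png",cv2.resize(t[145:215,355:435],None,fx=8,fy=8,interpolation=cv2.INTER_CUBIC))
cv2.imwrite("pics/h_M.png",cv2.resize(t[110:200,180:360],None,fx=4.4,fy=4.4,interpolation=cv2.INTER_CUBIC))
st()
E
```

```text
rel t 29.44 p [0.653  0.0083 0.0309] F [-0.3 -0.4 -0.4] w 0.0854
 t 31.77 p [0.5345 0.3739 0.1586] F [-0.4 -0.1 -0.3] w 0.0851
```

View pics/h_s.png

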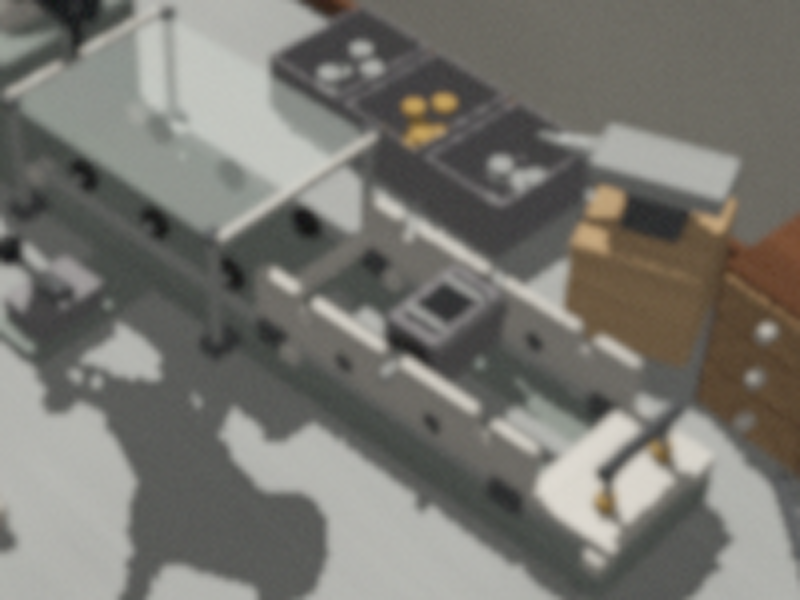

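View pics/h_C.png

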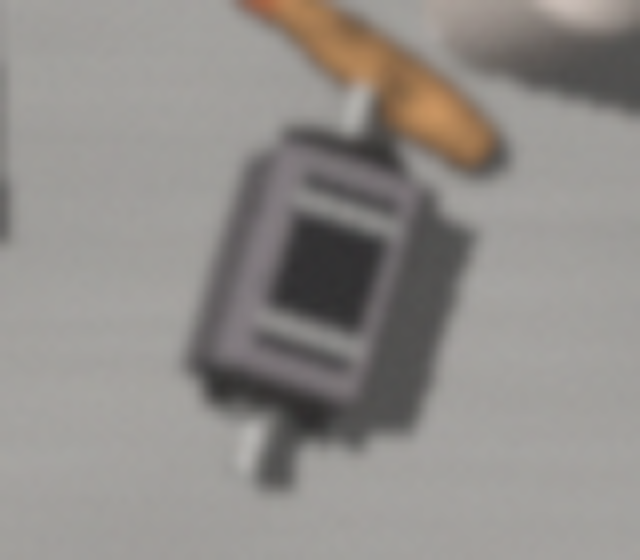

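View pics/h_M.png

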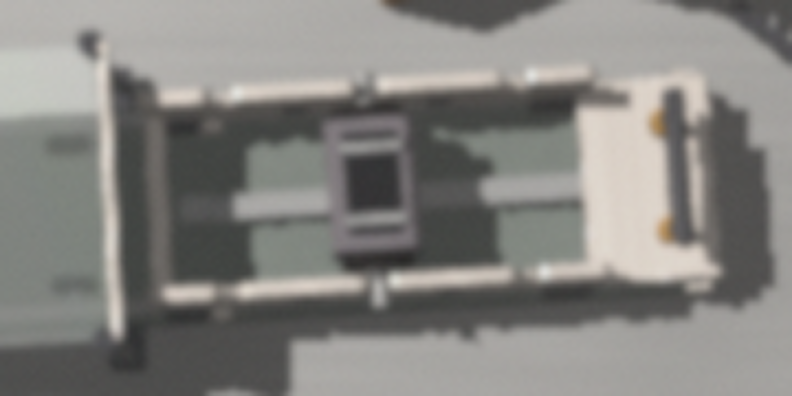

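```bash
python3 - <<'E'
from h import *
c=np.array([.587,-.3527,-.025])
move_ptp(c+[0,0,.185],Rd(np.deg2rad(-18.5))); st()
movel(c+[0,0,.085],v=.2)
print(movel(c,v=.08,max_force=8)); clamp(60); st("grip")
movel(c+[0,0,.04],v=.08); st()
movel(c+[0,0,.165],v=.2); st("lift")
s0=np.array([.6597,-.0817,.14])
move_ptp(s0,Rd(TH)); st("over")
snap("i_s",(180,100,380,250),4,"side")
E
```

```text
t 34.35 p [ 0.5876 -0.3517  0.1601] F [ 0.1 -0.4 -0.3] w 0.0858
False
grip t 36.61 p [ 0.5874 -0.3531 -0.0242] F [-0.4 -0.2  3.5] w 0.0532
 t 37.26 p [ 0.5869 -0.3526  0.015 ] F [ 0.1  0.1 -2.9] w 0.0534
lift t 38.03 p [ 0.5862 -0.3521  0.1382] F [-0.5  1.  -3.5] w 0.0532
over t 39.12 p [ 0.6595 -0.0832  0.1396] F [ 0.5 -0.5 -2.6] w 0.0534
```

View pics/i_s.png

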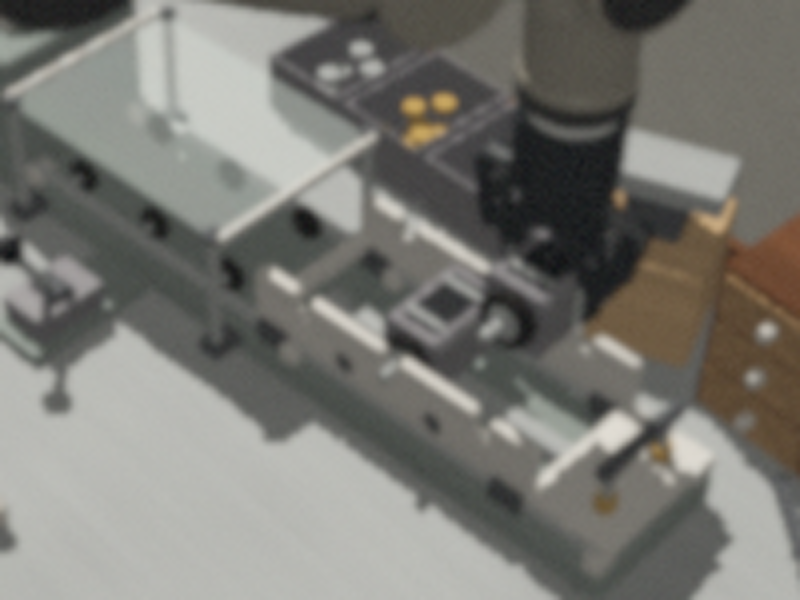

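```bash
python3 - <<'E'
from h import *
s0=np.array([.6597,-.0817,0])
movel(s0+[0,0,.068],v=.15); st()
print(movel(s0+[0,0,.026],v=.03,max_force=8)); st("down")
E
```

```text
t 39.8 p [ 0.6603 -0.0825  0.0688] F [-0.1  0.2 -3.5] w 0.0532
True
down t 40.86 p [ 0.6596 -0.0817  0.0335] F [-1.5  0.5  4.3] w 0.0532
```

```bash
python3 - <<'E'
from h import *
ungrasp(); st("rel")
p=read_ee_pos(); p[2]=.13; movel(p,v=.2)
t=np.deg2rad(32); R=Rd(TH,t); rod=np.array([.6646,-.1767,.100])
d=.0187+.034
h=rod+np.array([0,0,.10])+R[:,2]*d   # reported TCP so that (tool-axis model) grasp point at rod+.1
print(h); move_ptp(h,R); st(); print(read_ee_rot().round(3))
snap("j_s",(250,100,400,212),5,"side"); snap("j_t")
for dz in (0,):
    print([((proj("side",rod+np.array([0,0,.1]))-[250,100])*5).round(), ((proj("side",h)-[250,100])*5).round()])
E
```

```text
rel t 41.28 p [ 0.6583 -0.0814  0.0315] F [ 0.4  0.2 -0.7] w 0.0857
[ 0.66301675 -0.14881817  0.15530787]
 t 42.43 p [ 0.6618 -0.1516  0.1517] F [0.6 0.8 0.6] w 0.0849
[[-0.999 -0.041 -0.031]
 [-0.052  0.845  0.532]
 [ 0.005  0.533 -0.846]]
[array([472., 427.]), array([421., 459.])]
```

View pics/j_s.png

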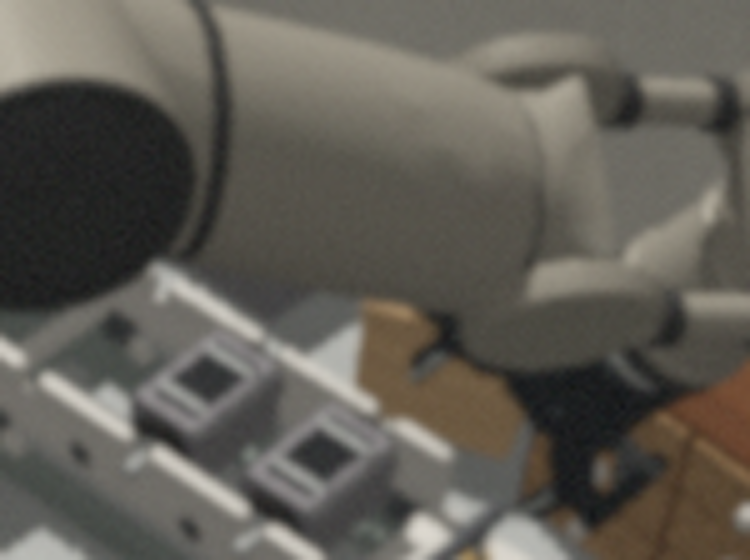

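View pics/j_t.png

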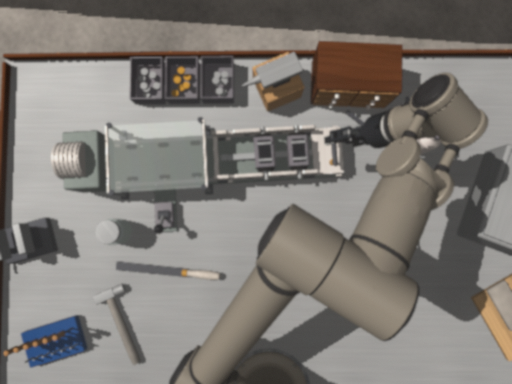

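```bash
python3 - <<'E'
from h import *
p=read_ee_pos(); movel(p+np.array([0,0,.05]),v=.2)
b=np.array([.6646,-.1765,.0475])
move_ptp(b+[0,0,.11],Rd(TH)); st()
print(movel(b,v=.1,max_force=8)); clamp(60); st("grip")
movel(b+[0,0,.0145],v=.05); st("up")
print(movel(b+[0,0,.0145]+YM*.15,v=.1,max_force=15)); st("slid")
print(movel(b+[0,0,.005]+YM*.15,v=.03,max_force=6)); st("down")
snap("k_s",(200,100,360,220),5,"side")
E
```

```text
t 43.44 p [ 0.6643 -0.1745  0.1572] F [ 0.4 -0.9  0. ] w 0.0853
False
grip t 45.36 p [ 0.6646 -0.1766  0.0477] F [-0.2 -1.2  0.8] w 0.0123
up t 45.8 p [ 0.6646 -0.1764  0.0619] F [ 2.6  0.2 -4.6] w 0.012
False
slid t 47.45 p [ 0.6564 -0.0248  0.0622] F [ 4.4  1.9 -5.2] w 0.012
True
down t 47.72 p [ 0.6566 -0.0249  0.0576] F [-0.5  0.7  4.2] w 0.0123
```

View pics/k_s.png

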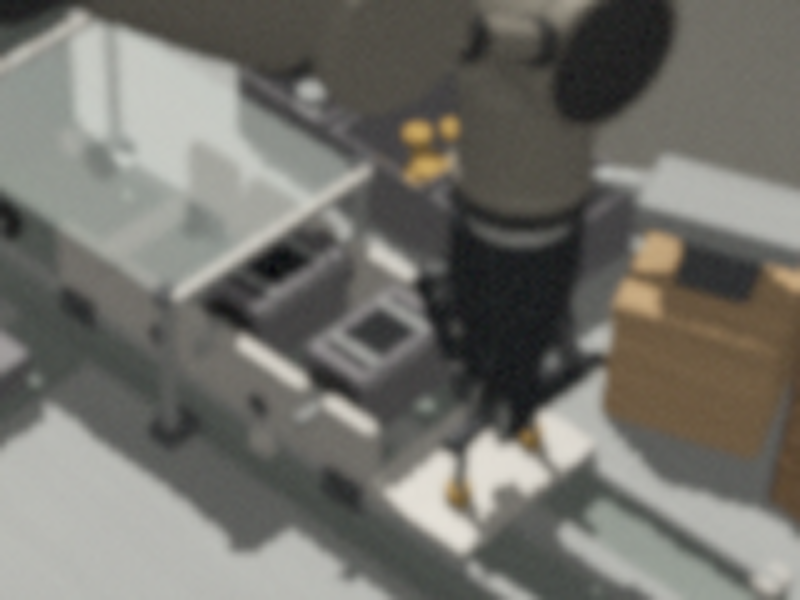

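```bash
python3 - <<'E'
from h import *
ungrasp(); p=read_ee_pos(); p[2]=.14; movel(p,v=.2)
t=np.deg2rad(32); R=Rd(TH,t); rod=np.array([.6566,-.0249,.110])
h=rod+np.array([0,0,.09])+R[:,2]*.0527
move_ptp(h,R); wait(.3); st(); p=read_ee_pos(); print(h,p)
im=snap("l_s",(200,80,360,200),5,"side"); snap("l_t",(220,80,380,200),5)
for n,o in (("side",[200,80]),("top",[220,80])):
    g=p-R[:,2]*.0527
    for k,P in dict(g=g,tipF=g+R[:,2]*.006+R[:,1]*.05,tipN=g+R[:,2]*.006-R[:,1]*.05).items(): print(n,k,((proj(n,P)-o)*5).round())
E
```

```text
t 49.88 p [0.6549 0.0046 0.1558] F [-0.4  0.9  0.7] w 0.0853
[0.65501675 0.00298183 0.15530787] [0.65492669 0.00459204 0.15575601]
side g [506. 394.]
side tipF [447. 329.]
side tipN [554. 467.]
top g [291. 324.]
top tipF [197. 322.]
top tipN [366. 330.]
```

View pics/l_s.png

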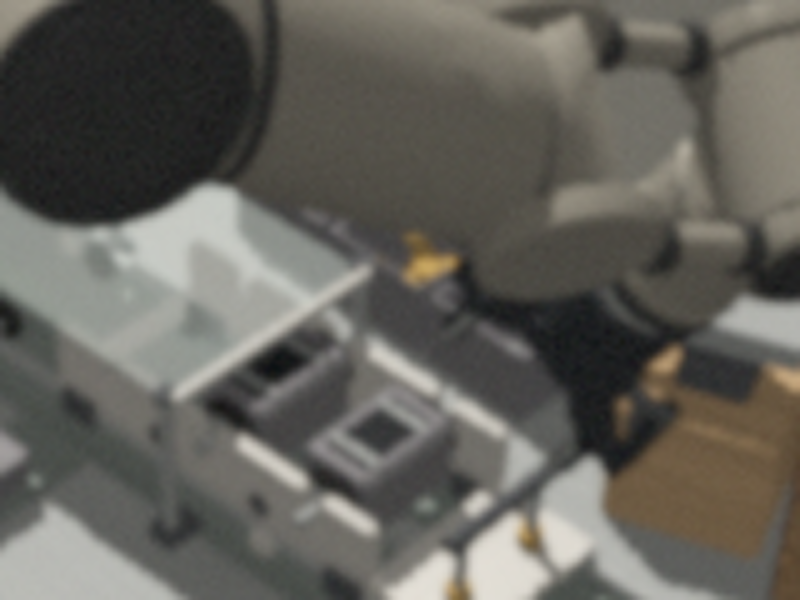

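View pics/l_t.png

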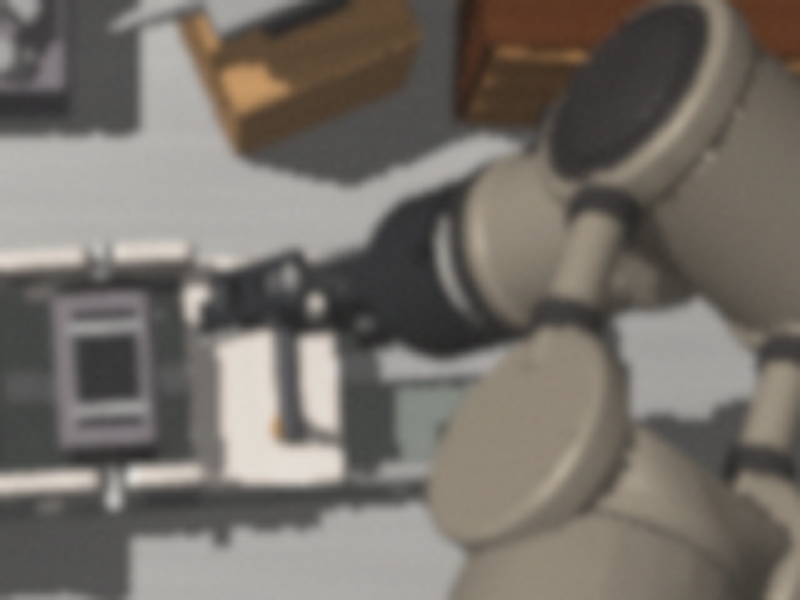

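```bash
python3 - <<'E'
from h import *
t=np.deg2rad(32); R=Rd(TH,t); rod=np.array([.6566,-.0249,.110])-.006*XM
h=rod+R[:,2]*.0527
print(movel(h+[0,0,.003],v=.08,max_force=8)); st()
clamp(60); st("grip")
snap("m_s",(200,80,360,200),5,"side")
E
```

```text
False
 t 51.23 p [0.6495 0.0025 0.0689] F [-0.   0.1  1.2] w 0.085
grip t 51.89 p [0.649  0.0024 0.0678] F [ 1.3 -1.3 -4. ] w 0.012
```

View pics/m_s.png

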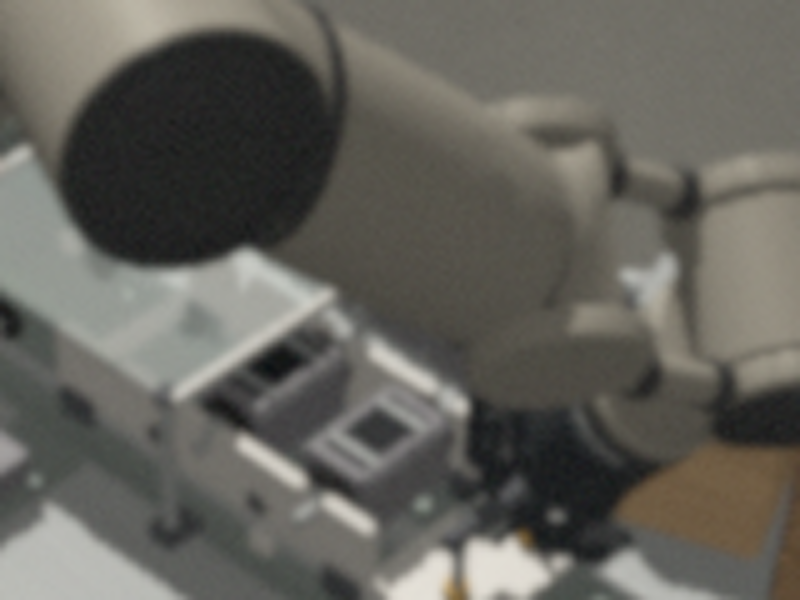

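```bash
python3 - <<'E'
from h import *
p0=read_ee_pos(); 
movel(p0+[0,0,.004],v=.03); st("up")
print(movel(p0+[0,0,.004]+YM*.1283,v=.08,max_force=15)); st("slid")
q=p0+YM*.1283
print(movel(q+[0,0,-.0155],v=.03,max_force=7)); st("down")
print(read_ee_pos()-p0)
snap("n_s",(160,60,360,210),4,"side"); snap("n_t",(180,80,340,200),5)
E
```

```text
up t 52.21 p [0.649  0.0024 0.0718] F [ 1.5 -0.7 -5.2] w 0.0121
False
slid t 53.96 p [0.6421 0.1315 0.0721] F [ 5.9 -0.1 -4.9] w 0.0117
True
down t 54.48 p [0.6423 0.131  0.0577] F [-0.3 -0.5  6.2] w 0.012
[-0.0067715   0.12859103 -0.01010285]
```

View pics/n_s.png

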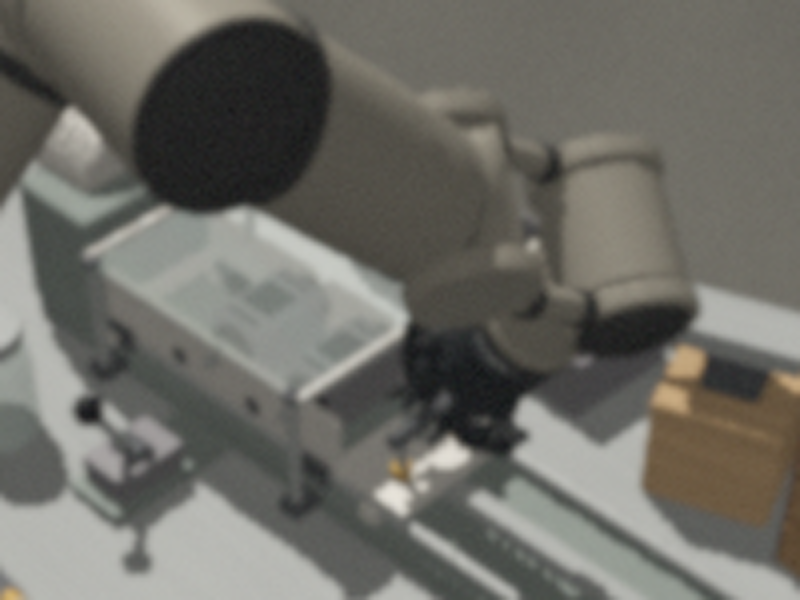

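View pics/n_t.png

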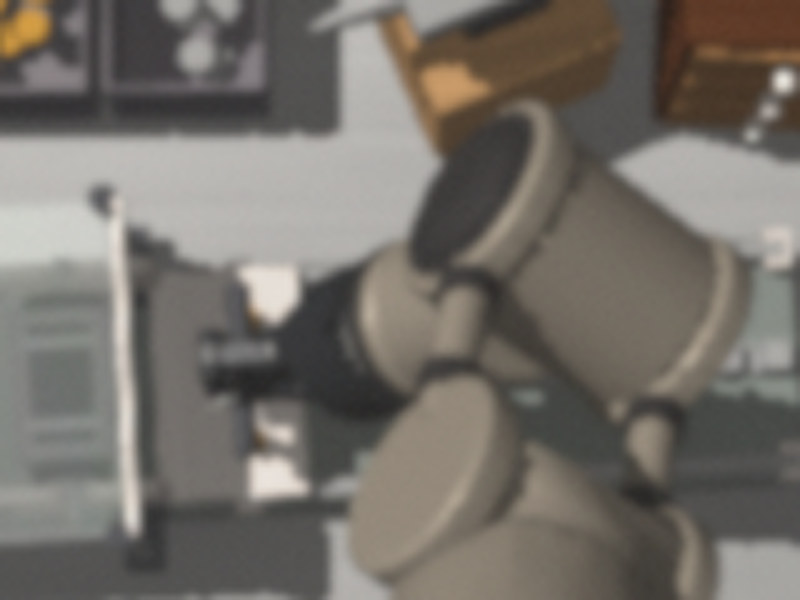

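```bash
python3 - <<'E'
from h import *
ungrasp(); st("rel")
snap("o_t0",(180,80,340,200),5)
p=read_ee_pos(); R=read_ee_rot()
movel(p-R[:,2]*.09,v=.15); st()
p=read_ee_pos(); movel(p+[0,-.03,.06],v=.2)
snap("o_s",(160,60,360,210),4,"side"); snap("o_t",(180,80,340,200),5)
E
```

```text
rel t 55.27 p [0.6428 0.1305 0.0564] F [ 0.4 -0.3 -0.3] w 0.0855
 t 56.08 p [0.6448 0.0832 0.1321] F [-0.1  0.1 -0.5] w 0.0849
```

View pics/o_s.png

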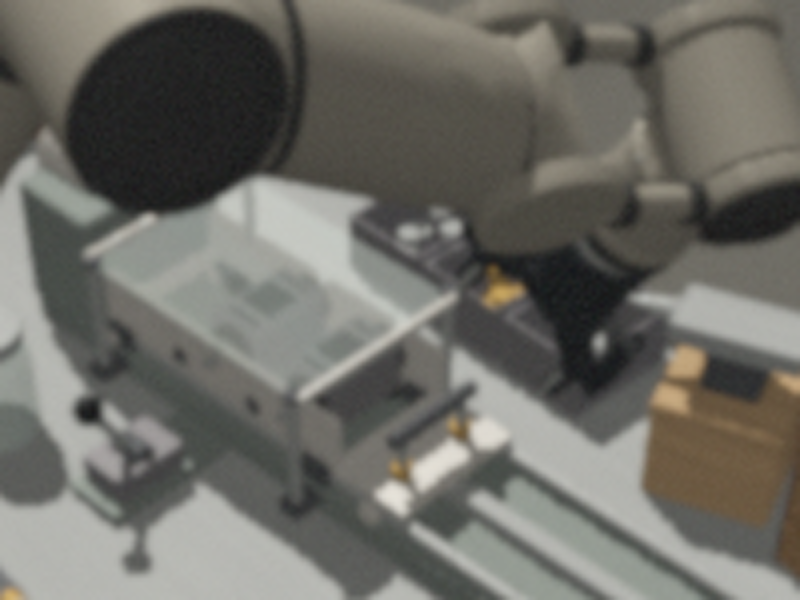

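View pics/o_t.png

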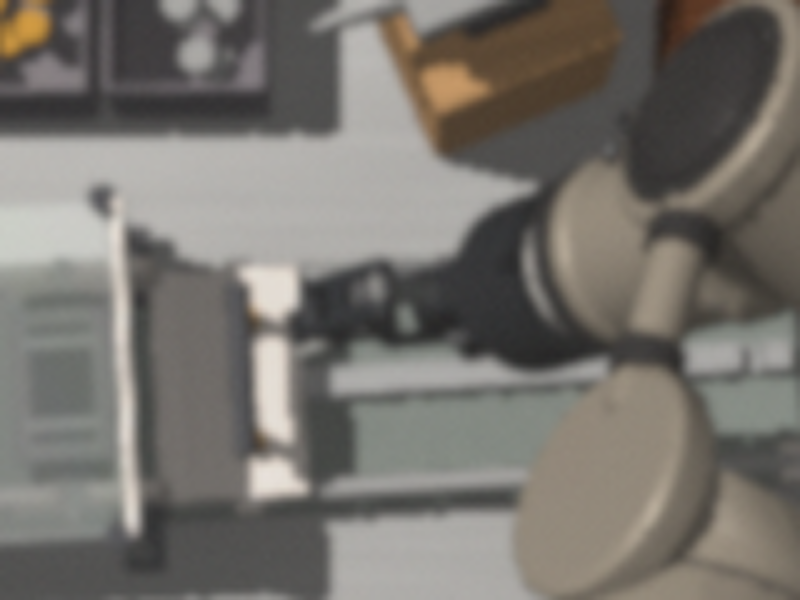

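View pics/o_t0.png

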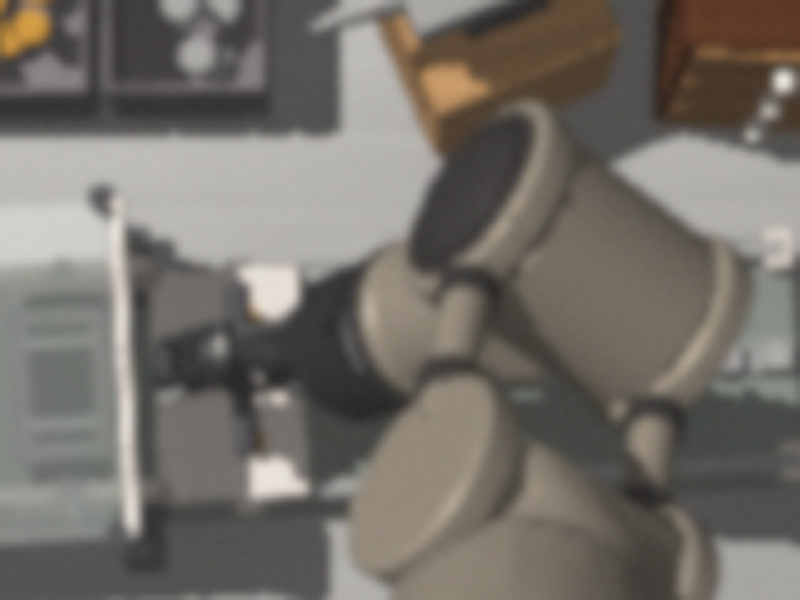

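```bash
python3 - <<'E'
from h import *
print(tri((229.1,170.4),(257.3,168.8)),tri((227.2,136.9),(277.4,157.1)))
for z in (.107,): a,b=pl((229.1,170.4),z),pl((227.2,136.9),z); print(a,b,((a+b)/2)@YM)
print(np.array([.6492,.1643,0])@YM)
c=np.array([.6646,-.1766,0]);print((c+.28*YM))
E
```

```text
(array([0.60496736, 0.10310359, 0.10717128]), np.float64(0.0012785986115049159)) (array([0.69721556, 0.1086041 , 0.09632301]), np.float64(0.00020353010529746825))
[0.60547395 0.10269895 0.107     ] [0.69518176 0.10776003 0.107     ] 0.06819134674800535
0.12723079378642774
[0.64872602 0.10294967 0.        ]
```

```bash
python3 - <<'E'
from h import *
clamp(20)
k=np.array([.4538,.2893,0]); a=k-XM*.055
move_ptp(np.r_[a[:2],.20],Rd(TH)); st()
movel(np.r_[a[:2],.056],v=.15,max_force=8); st()
piv=k+XM*.038
e=piv+XM*.016
print(movel(np.r_[e[:2],.056],v=.06,max_force=12)); st()
snap("p_s",(120,60,320,210),4,"side")
E
```

```text
t 58.77 p [0.3997 0.2858 0.1999] F [ 0.6 -0.5 -0.2] w 0.0001
 t 59.88 p [0.3996 0.2863 0.0566] F [1.  0.9 0.7] w -0.0002
False
 t 61.85 p [0.5056 0.2921 0.0557] F [-6.4 -0.4  2.3] w -0.0
```

View pics/p_s.png

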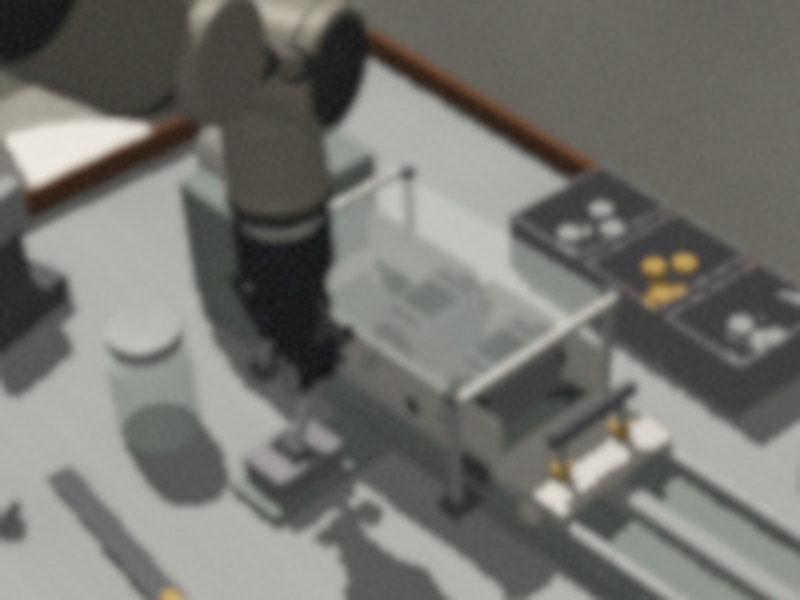

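```bash
python3 - <<'E'
from h import *
p=read_ee_pos(); movel(p+XM*.004,v=.03,max_force=6); st()
p=read_ee_pos(); movel(p-XM*.04,v=.1); p=read_ee_pos(); p[2]=.2; movel(p,v=.2)
movej(np.array(read_joint_pos())+[.5,-.2,.2,0,0,0]); st()
snap("q_s",(120,60,320,210),4,"side"); snap("q_t",(50,100,350,280),2.6)
E
```

```text
t 62.15 p [0.5057 0.2922 0.0555] F [-12.9  -0.5   6.9] w -0.0002
 t 64.7 p [0.212  0.4009 0.2271] F [-0.2 -0.9 -0.2] w 0.0
```

View pics/q_s.png

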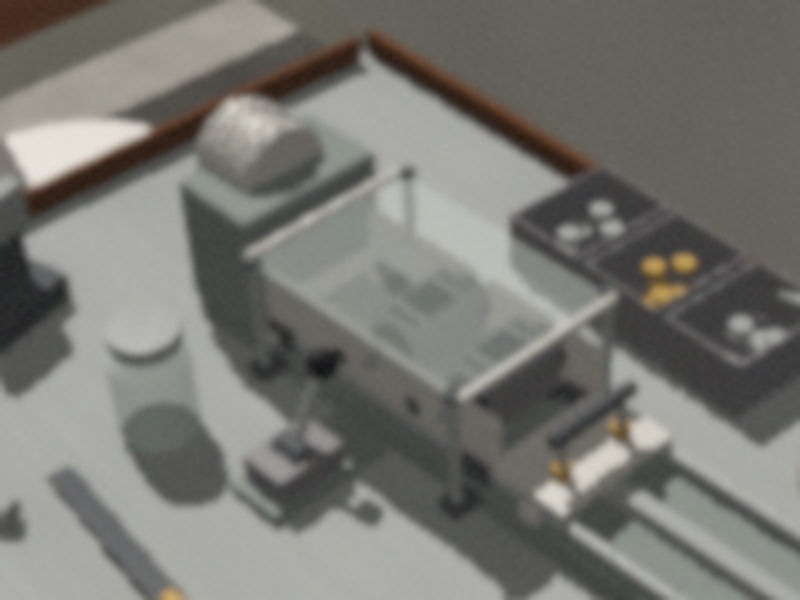

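View pics/q_t.png

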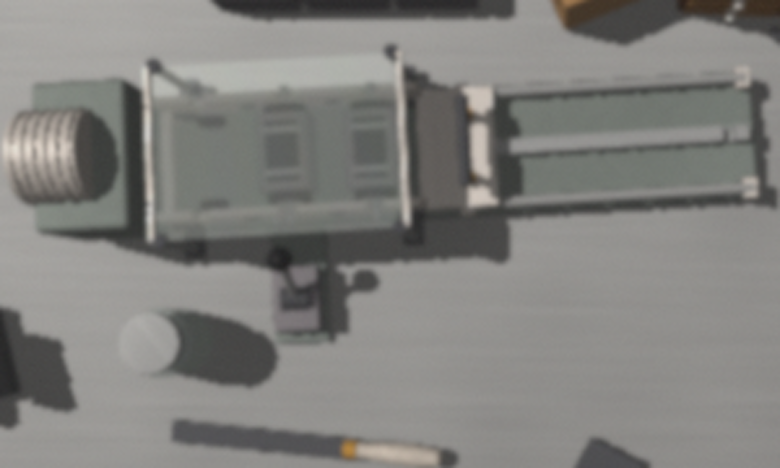

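```bash
python3 - <<'E'
from h import *
print(pl((156.8,199),.104), tri((156.8,199),(120+323/4-.4,60+362/4-.4)))
a=pl((156.8,199),.104); k=np.array([.4538,.2893,0]); print((a-k)@XM)
E
```

```text
[0.53091576 0.29427051 0.104     ] (array([0.53105928, 0.29371856, 0.10552015]), np.float64(0.0005982246161341444))
0.07727352682871738
```

Knob travel came out at 77 mm. The full throw is 76 mm, so the lever is on. The cradle sits at the run notch and the jar is standing, so I'm handing in.

```bash
python3 - <<'E'
from h import *
st(); finish_job(); st()
E
```

```text
t 64.8 p [0.2124 0.4007 0.227 ] F [ 0.6 -0.3  0.6] w 0.0001
the job is handed in; nothing more can be done
the job is handed in; nothing more can be done
```

The tumbler is loaded and started, and the job was handed in at about 65 s; no verdict was reported. Only two barrels were on the bench. I latched the cradle at its load notch and lowered one barrel into the middle slots (saddle1) and one into the rightmost slots (saddle0). I then slid the cradle to its run notch, let the bar drop in, and threw the start lever last.

**Last checks**
- **Barrels:** both reached the expected seat height, to within about 1 mm. They looked level and passed under the guard without touching it.
- **Release bar:** it dropped about 10 mm at both notches. At the run notch I measured its height as about 102 mm, against 100 mm when fully down. It sat 59 mm from the guard edge, against 57 mm expected.
- **Start lever:** its knob moved 77 mm, against a full throw of 76 mm.
- **Jar and robot:** the jar was still standing, and the arm was clear of everything.

**What went wrong or disagreed**
- **Fingertip height:** the real fingertips were about 34 mm higher up the tool than the reported position. Because of this the first bar grip closed on nothing, and a second held only part of the rod. I calibrated the offset by touching the bench.
- **Load notch:** my first slide missed it by about 4 mm. I found it again from the cradle's end stop.
- **Regrip:** I set the bar down on the rail halfway to the run notch and regripped it tilted, so the fingers would clear the guard on release.
- **Knocked barrel:** the barrel nearer the machine's middle had been knocked aside, so I measured it again before picking it up.

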